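# Set the ratchet to tighten and clamp the large polishing wheel

### The job

Two polishing wheels lie clamped flat on stands, each with a ratchet handle on its clamp nut. On the stand with the larger, wooden wheel, flip the small pawl lever on top of the ratchet head across to its other, clockwise side (seen from above), so that the ratchet will tighten; then swing that handle clockwise by about 70 degrees so that it takes the nut round with it, and let go. Leave the small wheel's ratchet alone.

Things in the scene. Friction and masses are not known exactly. Their poses are not given: they have to be found in the camera images.
- pawl_tab (a point): Thumb tab (8 x 10 mm) on the large wheel's pawl lever, z 105-134 mm; point at z 125, 36 mm from the lever's upright pivot, x outward along the lever. Pivot: on the handle's centre line, 30 mm from the nut's axis. Lever arm top z 108, head top z 102. Swings 0.6 rad either side of the centre line, 1.5 N, stays put. Tab starts about 17-20 mm to handle_grip's +y (loosen); tighten is about 20 mm to -y.
- handle_grip (a point): Middle of the round grip (diameter 20 mm, 95-185 mm from the nut's upright axis) of the ratchet handle on the 150 mm wooden wheel; point 135 mm from the axis, z 91 mm. x along the handle, outward from the nut; z up. Wheel top z 58; brass stud on the axis up to z 131. The handle turns about the nut's axis, at least 1.4 rad clockwise from its start, hardly at all the other way.
- clamp_nut (a joint): Turn in rad of the large wheel's flanged clamp nut under the ratchet head: 0 at the start, grows clockwise seen from above (tightening), at most 1.4. With the pawl on loosen the handle swings without it; on tighten the handle has 0.2-0.5 rad of free play, then takes the nut along. At the grip: 3 N swings the handle alone, 6 N with the nut; both stay where left.
- small_handle_grip (a point): Middle of the grip of the other ratchet handle, same shape and size, on the stand with the small cork wheel (diameter 104 mm). Not to be moved.

How it is judged:
On the way, in this order (a step that is already met when the one before it is completed fails the run):
1. the pawl lever of the large wheel's ratchet is over on the tightening side while the nut is still unturned (y of pawl_tab in the frame of handle_grip below -0.01 m and value of joint clamp_nut below 0.1 rad), for 0.2 s.
2. the handle has taken the clamp nut clockwise by at least 0.5 rad (y of pawl_tab in the frame of handle_grip below -0.01 m and value of joint clamp_nut above 0.5 rad), for 0.2 s.
At the end, for the whole second after the job is handed in: The large wheel's clamp nut is turned clockwise by at least 0.5 rad and at rest, and its pawl lever is still on the tightening side (tab at least 10 mm past the handle's centre line) (all of step 2 and velocity of joint clamp_nut below 0.05 rad/s); the robot touches nothing.
It fails at once if the small wheel's ratchet handle is moved by more than 20 mm (distance of small_handle_grip from where it was at the start of the episode above 0.02 m).
It also fails if it takes over 48 s, if anything falls off the work surface, if the arm or the gripper's body presses on something with over 40 N, if the wrist force passes 120 N, or if a joint passes its speed limit or range.

### The arm

A 6-joint arm with a two-finger parallel gripper is mounted at the origin on the work surface. World frame = base frame: x ahead of the robot, y to its left, z up, the work surface at z = 0. Lengths are in m, angles in rad, forces in N, time in s.
With the tool pointing down it reaches from about 0.35 to 0.875 m from the base axis. Payload 4.2 kg.
Tool frame: the origin (TCP) lies between the finger pads; the fingertips stand 8 mm ahead of it and the grasp point (between the pads) lies 11 mm behind it; z points along the fingers, y is the direction in which the jaws open and shut (so a half turn about z gives the same grasp; the last joint's range is limited). The gripper opens to 87 mm and grips with 3 to 60 N. Pads are 19 mm wide; open, the fingers measure 117 mm over their backs; the gripper's body (75 mm by 190 mm) begins 51 mm behind the grasp point.
Start: joints at [-1.084, 0.385, 0.008, 0, -1.194, -0.259], TCP at [0.141, -0.609, 0.231] pointing down, gripper open.
Joint ranges: [-3.14, 3.14], [-1.21, 2.06], [-1.07, 1.41], [-3.16, 2.05], [-2.99, -0.16], [-3.1, 3.1]. Speed limits (rad/s): [2.79, 2.79, 3.14, 3.14, 3.14, 3.14].

### API

Orientations are given as a rotation vector (axis times angle).
In Python, from rig import ctrl gives the robot as it stands.
- The arm moves only by the tool arm_command, never from a script. Its argument "rows" is a list of rows, each an object of numbers: "dx", "dy", "dz": the shift along the tool's x, y, z in m; "wx", "wy", "wz": the turn, a rotation vector about the tool's x, y, z in degrees; "jaw": the closure, from -1 (fully open) to 1 (shut), so that 0 is half open. In form: [{"dx": .., "dy": .., "dz": .., "wx": .., "wy": .., "wz": .., "jaw": ..}, ...]. A call has 1 to 8 rows; each row shifts and turns the commanded pose from where the row before left it, along the tool's axes as they then stand; what a row does not reach is not made up. A row lasts 1/12 s, in which the tool goes at most 41.7 mm and 7.16 degrees, less where a joint would pass 70% of its speed; a pose out of reach is approached as far as the arm can. A call with a gripper value outside its range is refused whole. The fingers move at their own pace and stop on an object; "newtons" is the grip in N (left out, the last holds). Time passes only in rows, so rows that do not move let the fingers close. It gives the time, the measured TCP pose, the force and the opening at its end, in the units of the state.
- ctrl.state(): the state, without advancing time (a new reading comes with each control period).
- ctrl.camera(name): name is "scene" or "top"; returns the picture (480x640x3 uint8, red, green, blue); there is no depth.
- ctrl.get_calibration(name): a dict with "fov_y" (degrees; the focal length in pixels is half the picture's height over the tangent of half this angle, whatever the lens; pixels are square), "cx", "cy" (the principal point, pixels), "extrinsics" (4x4, takes a point from camera to world coordinates). Camera axes: x right, y up, looking along -z (the intrinsics and any distortion apply to the point x, -y, -z); pixel columns grow to the right and rows downward; lengths in m; the calibration is good to about 2 mm. A picture is of the moment at which its call begins. get_calibration takes no time and is no camera call.
- ctrl.close_job(): hands the job in, once; it reports no verdict.
Trained networks look in the newest picture that a camera, given by its name, has taken for a name from the list of things; names that differ only in an ending like _2 or _b are one class to them, and where a whole thing is asked for, a point or a joint stands for the part that bears it (a point fixed in the world has none). Each returns a list of dicts, best first, with "p" (0 to 1); they miss things now and then, are a little off and sometimes report something else, mostly with a low value. They report only what shows in the picture. A call takes as long as a camera call.
- ctrl.find_in(camera, target): "xyz" ([x, y, z] in m, in world coordinates, good to about 4 mm: the middle of the surface that is visible of it).
- ctrl.outline_of(camera, target): "mask" (480x640 bool, what is visible of it).
- ctrl.landmark_of(camera, target): "xyz" ([x, y, z] in m, in world coordinates, good to about 4 mm: a listed point, or the origin of a listed thing).
The state is a dict: "clock": time; "joint_pos": joint angles; "dq": joint speeds; "tau": joint torques, N m; "position": TCP position; "tcp_rot": TCP orientation; "wrist_force": force on the tool from outside, world axes, zero at the start; "wrist_torque": the same for the moment, N m; "grip_width": finger opening in m.
Only numpy, scipy, OpenCV 4.12 (cv2) and the standard library are available. Lean on these libraries where they do the work, as an engineer would, in place of code of your own. Each camera call takes 0.05 s, during which the arm holds its last target.

## Working session

There is one attempt and no reset: what is moved stays moved. The work goes in short steps, Python scripts to look and compute and a tool call to move; the robot and the scene stay as the last step left them, time stands still between calls to the robot, and variables do not carry over. Pictures are saved under pics/ and viewed, and the job is handed in when it is done.

Besides the shell and the picture viewer there is one more tool, called after ">>>" by a JSON object that holds its "name" and its "arguments". arm_command: Moves the arm, as the interface text tells. Its arguments: {"type":"object","properties":{"rows":{"type":"array"},"newtons":{"type":"number"}},"required":["rows"]}

```bash
mkdir -p pics; python3 - <<'E'
from rig import ctrl
import cv2,numpy as np
for n in ["scene","top"]:
    im=ctrl.camera(n); cv2.imwrite(f"pics/a_{n}.png",im[:,:,::-1])
    c=ctrl.get_calibration(n); print(n,c)
    for t in ["pawl_tab","handle_grip","small_handle_grip"]:
        print(t,[(np.round(d["xyz"],4),round(d["p"],2)) for d in ctrl.landmark_of(n,t)][:3])
    print("nut",[(np.round(d["xyz"],4),round(d["p"],2)) for d in ctrl.find_in(n,"clamp_nut")][:3])
print(ctrl.state())
E
```

```text
scene {'fov_y': 54.327308140356564, 'cx': 326.6444182902271, 'cy': 241.45783944614638, 'extrinsics': array([[ 0.7219197 , -0.42282807,  0.54776671,  0.98240528],
       [ 0.69197211,  0.44404848, -0.56920607, -0.4852534 ],
       [-0.00255867,  0.78996036,  0.61315258,  0.57227877],
       [ 0.        ,  0.        ,  0.        ,  1.        ]])}
pawl_tab [(array([0.539 , 0.1719, 0.1257]), 0.73)]
handle_grip [(array([0.4604, 0.1533, 0.0946]), 0.73)]
small_handle_grip [(array([ 0.4338, -0.2591,  0.0952]), 0.64)]
nut [(array([0.5524, 0.1854, 0.1018]), 0.59), (array([0.5929, 0.1976, 0.0668]), 0.54)]
top {'fov_y': 53.24449848090902, 'cx': 317.67986610367456, 'cy': 239.82799854076683, 'extrinsics': array([[ 0.01073284,  0.98457338, -0.17464267,  0.42601559],
       [-0.99941329,  0.01624321,  0.03015347, -0.04179034],
       [ 0.03252506,  0.17421657,  0.98417006,  0.88807922],
       [ 0.        ,  0.        ,  0.        ,  1.        ]])}
pawl_tab [(array([ 0.4332, -0.2618,  0.0938]), 0.74), (array([0.5379, 0.1746, 0.123 ]), 0.66)]
handle_grip [(array([0.4615, 0.1554, 0.0918]), 0.78)]
small_handle_grip [(array([ 0.4326, -0.2607,  0.0907]), 0.67)]
nut []
{'clock': 0.5, 'joint_pos': array([-1.08442813e+00,  3.84715589e-01,  7.83500940e-03, -5.30316701e-05,
       -1.19400566e+00, -2.58642305e-01]), 'dq': array([ 0.00085419,  0.00047222,  0.00066246,  0.00116194,  0.00126675,
       -0.00073859]), 'tau': array([ 1.67211138e-04, -3.90071440e+01,  1.87447268e+01,  4.22079340e+00,
        1.49844174e-02, -4.47670607e-05]), 'position': array([ 0.14114479, -0.60879597,  0.23050729]), 'tcp_rot': array([-3.56906604e-01,  3.12123999e+00,  1.59744356e-04]), 'wrist_force': array([-0.08572122,  1.19916581,  0.62216196]), 'wrist_torque': array([ 0.01532214,  0.01389819, -0.01399573]), 'grip_width': 0.0869026027802207}
```

View pics/a_scene.png

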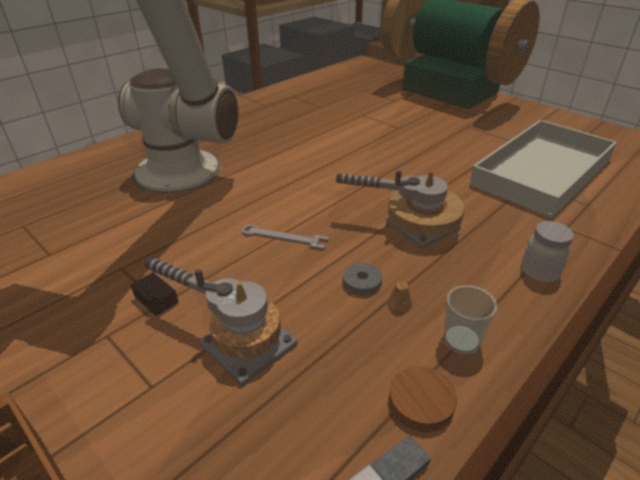

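View pics/a_top.png

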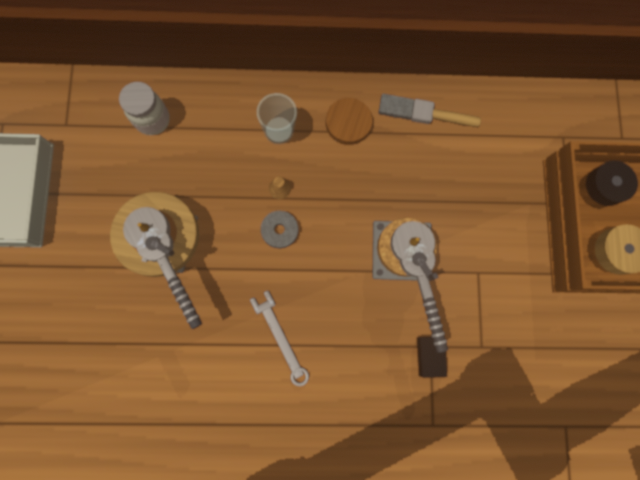

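```bash
python3 - <<'E'
import cv2,numpy as np
a=cv2.imread("pics/a_scene.png")[150:250,320:480]; b=cv2.imread("pics/a_top.png")[180:340,100:240]
cv2.imwrite("pics/z_s.png",cv2.resize(a,None,fx=5,fy=5,interpolation=cv2.INTER_CUBIC))
cv2.imwrite("pics/z_t.png",cv2.resize(b,None,fx=3.75,fy=3.75,interpolation=cv2.INTER_CUBIC))
E
```

```text
(no output)
```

View pics/z_s.png

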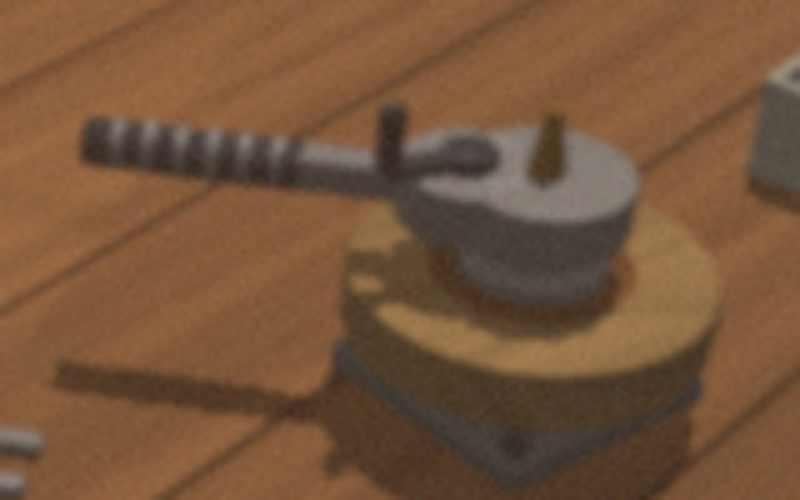

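View pics/z_t.png

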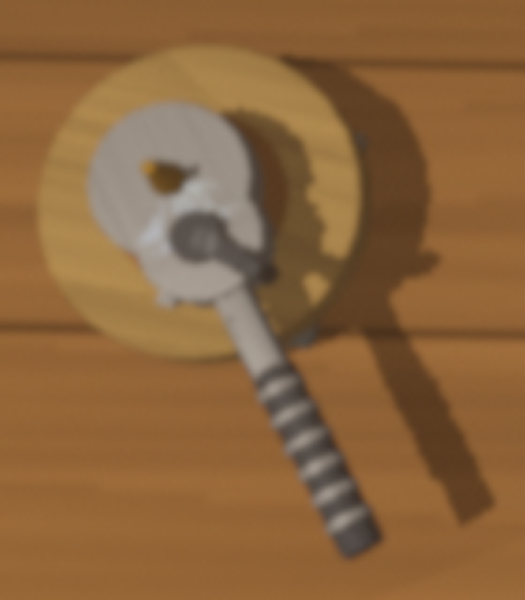

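```bash
cat > h.py <<'E'
from rig import ctrl
import numpy as np
def bp(n,u,v,z):
    c=ctrl.get_calibration(n); f=240/np.tan(np.radians(c["fov_y"]/2)); E=c["extrinsics"]
    d=E[:3,:3]@np.array([(u-c["cx"])/f,-(v-c["cy"])/f,-1]); o=E[:3,3]
    return o+d*(z-o[2])/d[2]
E
python3 - <<'E'
from h import *
for l,n,u,v,z in [("stud","top",140,224.8,.131),("stud","scene",431.2,172.4,.131),("piv","top",153.3,242.7,.11),("piv","scene",414,180.4,.11),("tab","top",170.1,251.5,.134),("tab","scene",398.6,171.6,.134),
("gout","top",196,326.7,.094),("gout","scene",337.5,178,.091),("gin","top",173.3,278.5,.1),("gin","scene",378.6,182.4,.091)]:
    print(l,n,np.round(bp(n,u,v,z)[:2],4))
E
```

```text
stud top [0.58  0.219]
stud scene [0.584  0.2156]
piv top [0.5549 0.2025]
piv scene [0.5585 0.1997]
tab top [0.5373 0.1678]
tab scene [0.5403 0.171 ]
gout top [0.4208 0.1295]
gout scene [0.4228 0.1287]
gin top [0.4978 0.1692]
gin scene [0.4943 0.1726]
```

>>> {"name": "arm_command", "arguments": {"rows": [{"wz": -5,"jaw": 0.31},{"wz": -5,"jaw": 0.31},{"wz": -4.75,"jaw": 0.31},{"dx": -0.03,"dy": 0.021,"jaw": 0.31},{"dx": -0.03,"dy": 0.021,"jaw": 0.31},{"dx": -0.03,"dy": 0.021,"jaw": 0.31},{"dx": -0.03,"dy": 0.021,"jaw": 0.31},{"dx": -0.03,"dy": 0.021,"jaw": 0.31}], "newtons": 10}}

```text
schema error: expected keys dx, dy, dz, wx, wy, wz, jaw
```

>>> {"name": "arm_command", "arguments": {"rows": [{"dx": -0.03,"dy": 0.021,"jaw": 0.31},{"dx": -0.03,"dy": 0.021,"jaw": 0.31},{"dx": -0.03,"dy": 0.021,"jaw": 0.31},{"dx": -0.03,"dy": 0.021,"jaw": 0.31},{"dx": -0.03,"dy": 0.021,"jaw": 0.31},{"dx": -0.03,"dy": 0.021,"jaw": 0.31},{"dx": -0.03,"dy": 0.021,"jaw": 0.31},{"dx": -0.03,"dy": 0.021,"jaw": 0.31}]}}

```text
schema error: expected keys dx, dy, dz, wx, wy, wz, jaw
```

>>> {"name": "arm_command", "arguments": {"rows": [{"dx": -0.03,"dy": 0.021,"jaw": 0.31},{"dx": -0.03,"dy": 0.021,"jaw": 0.31},{"dx": -0.03,"dy": 0.021,"jaw": 0.31},{"dx": -0.03,"dy": 0.021,"jaw": 0.31},{"dx": -0.03,"dy": 0.021,"jaw": 0.31},{"dx": -0.03,"dy": 0.021,"jaw": 0.31},{"dx": -0.03,"dy": 0.021,"jaw": 0.31},{"dx": 0,"jaw": 0.31}]}}

```text
schema error: expected keys dx, dy, dz, wx, wy, wz, jaw
```

```bash
cat > st.py <<'E'
from h import *
from scipy.spatial.transform import Rotation as R
import sys
A=np.array([.582,.2175]);u=np.array([-.885,-.466]);v=np.array([.466,-.885])
def show():
    s=ctrl.state(); r=R.from_rotvec(s["tcp_rot"]).as_matrix(); d=s["position"][:2]-A
    print("t",round(s["clock"],2),"pos",s["position"].round(4),"hand u,v",(d@u).round(4),(d@v).round(4),"\nR",r.round(3).tolist(),"F",s["wrist_force"].round(1),"w",round(s["grip_width"],4),"q",s["joint_pos"].round(2))
if __name__=="__main__": show()
E
python3 st.py
```

```text
t 0.5 pos [ 0.1411 -0.6088  0.2305] hand u,v 0.7752 0.5258 
R [[-0.974, -0.226, 0.0], [-0.226, 0.974, 0.0], [-0.0, 0.0, -1.0]] F [-0.1  1.2  0.6] w 0.0869 q [-1.08  0.38  0.01 -0.   -1.19 -0.26]
```

All keys are needed.

>>> {"name": "arm_command", "arguments": {"rows": [{"dx": 0,"dy": 0,"dz": 0,"wx": 0,"wy": 0,"wz": -5,"jaw": 0.31},{"dx": 0,"dy": 0,"dz": 0,"wx": 0,"wy": 0,"wz": -5,"jaw": 0.31},{"dx": 0,"dy": 0,"dz": 0,"wx": 0,"wy": 0,"wz": -4.75,"jaw": 0.31},{"dx": -0.03,"dy": 0.021,"dz": 0,"wx": 0,"wy": 0,"wz": 0,"jaw": 0.31},{"dx": -0.03,"dy": 0.021,"dz": 0,"wx": 0,"wy": 0,"wz": 0,"jaw": 0.31},{"dx": -0.03,"dy": 0.021,"dz": 0,"wx": 0,"wy": 0,"wz": 0,"jaw": 0.31},{"dx": -0.03,"dy": 0.021,"dz": 0,"wx": 0,"wy": 0,"wz": 0,"jaw": 0.31},{"dx": -0.03,"dy": 0.021,"dz": 0,"wx": 0,"wy": 0,"wz": 0,"jaw": 0.31}], "newtons": 10}}

```text
clock: 1.17
position: [0.2252, -0.4445, 0.2306]
tcp_rot: [-0.754, 3.05, -0.0]
wrist_force: [0.6, -0.2, -0.2]
grip_width: 0.0415
```

```bash
cat > st.py <<'E'
from h import *
from scipy.spatial.transform import Rotation as R
import sys
A=np.array([.582,.2175]);u=np.array([-.885,-.466]);v=np.array([.466,-.885])
def show():
    s=ctrl.state(); r=R.from_rotvec(s["tcp_rot"]).as_matrix(); d=s["position"][:2]-A
    print("t",round(s["clock"],2),"pos",s["position"].round(4),"hand u,v",(d@u).round(4),(d@v).round(4),"\nR",r.round(3).tolist(),"F",s["wrist_force"].round(1),"w",round(s["grip_width"],4),"q",s["joint_pos"].round(2))
if __name__=="__main__": show()
E
python3 st.py
```

```text
t 1.17 pos [ 0.2252 -0.4445  0.2306] hand u,v 0.6242 0.4196 
R [[-0.885, -0.466, 0.0], [-0.466, 0.885, -0.0], [-0.0, -0.0, -1.0]] F [ 0.6 -0.2 -0.2] w 0.0415 q [-0.78  0.17 -0.29  0.   -1.11 -0.31]
```

>>> {"name": "arm_command", "arguments": {"rows": [{"dx": -0.03,"dy": 0.0214,"dz": 0,"wx": 0,"wy": 0,"wz": 0,"jaw": 0.31},{"dx": -0.03,"dy": 0.0214,"dz": 0,"wx": 0,"wy": 0,"wz": 0,"jaw": 0.31},{"dx": -0.03,"dy": 0.0214,"dz": 0,"wx": 0,"wy": 0,"wz": 0,"jaw": 0.31},{"dx": -0.03,"dy": 0.0214,"dz": 0,"wx": 0,"wy": 0,"wz": 0,"jaw": 0.31},{"dx": -0.03,"dy": 0.0214,"dz": 0,"wx": 0,"wy": 0,"wz": 0,"jaw": 0.31},{"dx": -0.03,"dy": 0.0214,"dz": 0,"wx": 0,"wy": 0,"wz": 0,"jaw": 0.31},{"dx": -0.03,"dy": 0.0214,"dz": 0,"wx": 0,"wy": 0,"wz": 0,"jaw": 0.31},{"dx": -0.03,"dy": 0.0214,"dz": 0,"wx": 0,"wy": 0,"wz": 0,"jaw": 0.31}]}}

```text
clock: 1.83
position: [0.3577, -0.1809, 0.231]
tcp_rot: [-0.755, 3.048, -0.001]
wrist_force: [0.6, 0.2, 0.1]
grip_width: 0.0305
```

>>> {"name": "arm_command", "arguments": {"rows": [{"dx": -0.03,"dy": 0.0214,"dz": 0,"wx": 0,"wy": 0,"wz": 0,"jaw": 0.31},{"dx": -0.03,"dy": 0.0214,"dz": 0,"wx": 0,"wy": 0,"wz": 0,"jaw": 0.31},{"dx": -0.03,"dy": 0.0214,"dz": 0,"wx": 0,"wy": 0,"wz": 0,"jaw": 0.31},{"dx": -0.03,"dy": 0.0214,"dz": 0,"wx": 0,"wy": 0,"wz": 0,"jaw": 0.31},{"dx": -0.03,"dy": 0.0214,"dz": 0,"wx": 0,"wy": 0,"wz": 0,"jaw": 0.31},{"dx": -0.03,"dy": 0.0214,"dz": 0,"wx": 0,"wy": 0,"wz": 0,"jaw": 0.31},{"dx": -0.03,"dy": 0.0214,"dz": 0,"wx": 0,"wy": 0,"wz": 0,"jaw": 0.31},{"dx": -0.03,"dy": 0.0214,"dz": 0,"wx": 0,"wy": 0,"wz": 0,"jaw": 0.31}]}}

```text
clock: 2.5
position: [0.4902, 0.0827, 0.2309]
tcp_rot: [-0.756, 3.049, 0.0]
wrist_force: [0.4, -0.6, 0.4]
grip_width: 0.0301
```

>>> {"name": "arm_command", "arguments": {"rows": [{"dx": -0.028,"dy": 0.02,"dz": 0,"wx": 0,"wy": 0,"wz": 0,"jaw": 0.31},{"dx": -0.028,"dy": 0.02,"dz": 0,"wx": 0,"wy": 0,"wz": 0,"jaw": 0.31},{"dx": -0.027,"dy": 0.0194,"dz": 0,"wx": 0,"wy": 0,"wz": 0,"jaw": 0.31},{"dx": 0,"dy": 0,"dz": 0.025,"wx": 0,"wy": 0,"wz": 0,"jaw": 0.31},{"dx": 0,"dy": 0,"dz": 0.025,"wx": 0,"wy": 0,"wz": 0,"jaw": 0.31},{"dx": 0,"dy": 0,"dz": 0,"wx": 0,"wy": 0,"wz": 0,"jaw": 0.31},{"dx": 0,"dy": 0,"dz": 0,"wx": 0,"wy": 0,"wz": 0,"jaw": 0.31}]}}

```text
clock: 3.08
position: [0.535, 0.1716, 0.1798]
tcp_rot: [0.755, -3.047, 0.002]
wrist_force: [-0.0, -0.6, 0.8]
grip_width: 0.0297
```

```bash
python3 - <<'E'
from st import *
import cv2
show()
a=ctrl.camera("scene")[80:260,300:540,::-1]
cv2.imwrite("pics/b_s.png",cv2.resize(a,None,fx=3.3,fy=3.3,interpolation=cv2.INTER_CUBIC))
print([(np.round(d["xyz"],4),round(d["p"],2)) for d in ctrl.landmark_of("scene","pawl_tab")])
a=ctrl.camera("top")[160:340,80:280,::-1]
cv2.imwrite("pics/b_t.png",cv2.resize(a,None,fx=3,fy=3,interpolation=cv2.INTER_CUBIC))
E
```

```text
t 3.08 pos [0.535  0.1716 0.1798] hand u,v 0.063 0.0187 
R [[-0.884, -0.467, -0.002], [-0.467, 0.884, -0.002], [0.003, -0.001, -1.0]] F [-0.  -0.6  0.8] w 0.0297 q [ 0.6   0.32 -0.22  0.   -1.03 -1.68]
[]
```

View pics/b_s.png

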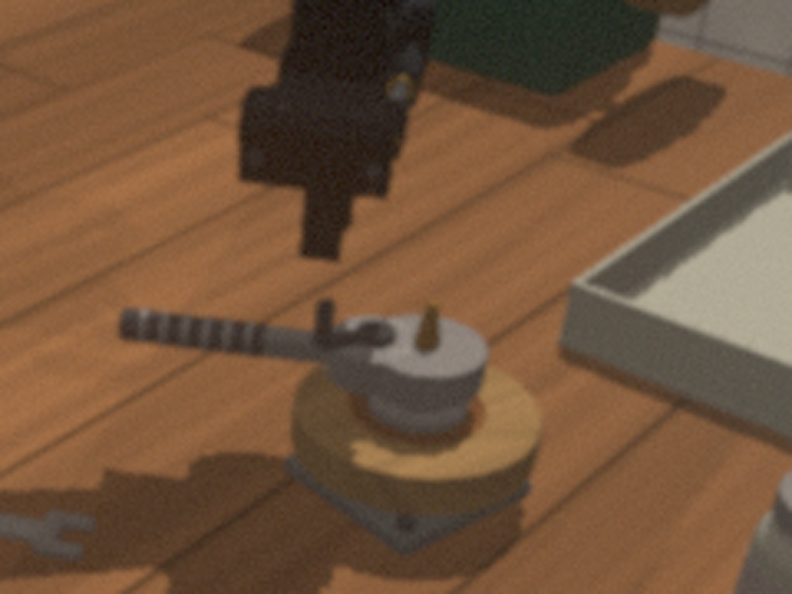

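View pics/b_t.png

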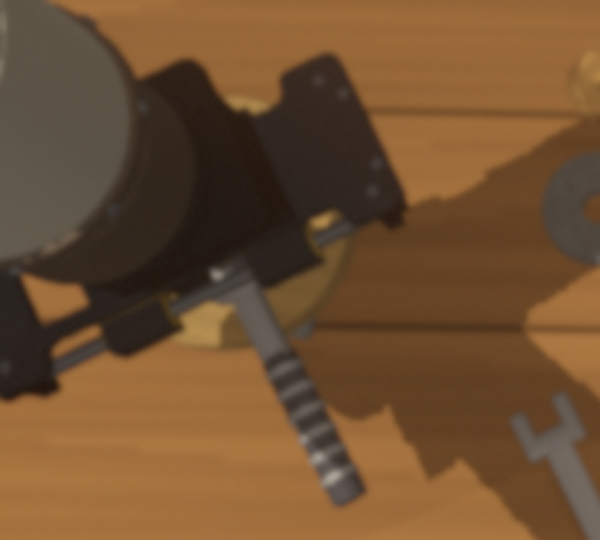

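>>> {"name": "arm_command", "arguments": {"rows": [{"dx": 0,"dy": 0,"dz": 0.02,"wx": 0,"wy": 0,"wz": 0,"jaw": 0.31},{"dx": 0,"dy": 0,"dz": 0.019,"wx": 0,"wy": 0,"wz": 0,"jaw": 0.31},{"dx": 0,"dy": 0,"dz": 0.018,"wx": 0,"wy": 0,"wz": 0,"jaw": 0.31},{"dx": 0,"dy": 0,"dz": 0,"wx": 0,"wy": 0,"wz": 0,"jaw": 0.31},{"dx": 0,"dy": 0,"dz": 0,"wx": 0,"wy": 0,"wz": 0,"jaw": 0.31}]}}

```text
clock: 3.65
position: [0.5359, 0.1719, 0.1245]
tcp_rot: [-0.754, 3.049, -0.0]
wrist_force: [-0.2, -0.4, 0.4]
grip_width: 0.03
```

```bash
python3 - <<'E'
from st import *
import cv2
show()
a=ctrl.camera("scene")[80:260,300:540,::-1]
cv2.imwrite("pics/c_s.png",cv2.resize(a,None,fx=3.3,fy=3.3,interpolation=cv2.INTER_CUBIC))
E
```

```text
t 3.65 pos [0.5359 0.1719 0.1245] hand u,v 0.062 0.0189 
R [[-0.885, -0.466, 0.001], [-0.466, 0.885, -0.0], [-0.001, -0.0, -1.0]] F [-0.2 -0.4  0.4] w 0.03 q [ 0.6   0.38 -0.29  0.   -0.9  -1.68]
```

View pics/c_s.png

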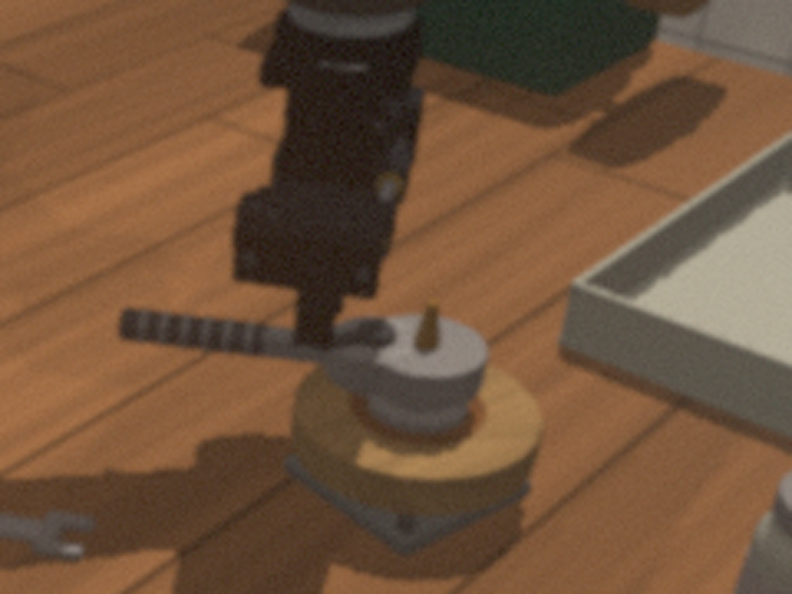

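>>> {"name": "arm_command", "arguments": {"rows": [{"dx": 0,"dy": 0.0075,"dz": 0,"wx": 0,"wy": 0,"wz": 0,"jaw": 0.31},{"dx": 0.001,"dy": 0.0075,"dz": 0,"wx": 0,"wy": 0,"wz": 0,"jaw": 0.31},{"dx": 0,"dy": 0.0075,"dz": 0,"wx": 0,"wy": 0,"wz": 0,"jaw": 0.31},{"dx": 0,"dy": 0.0075,"dz": 0,"wx": 0,"wy": 0,"wz": 0,"jaw": 0.31},{"dx": 0,"dy": 0.0075,"dz": 0,"wx": 0,"wy": 0,"wz": 0,"jaw": 0.31},{"dx": -0.001,"dy": 0.0075,"dz": 0,"wx": 0,"wy": 0,"wz": 0,"jaw": 0.31},{"dx": 0,"dy": 0,"dz": 0,"wx": 0,"wy": 0,"wz": 0,"jaw": 0.31}]}}

```text
clock: 4.28
position: [0.5145, 0.2138, 0.1239]
tcp_rot: [-0.757, 3.047, 0.002]
wrist_force: [-0.5, -0.6, 0.2]
grip_width: 0.0299
```

>>> {"name": "arm_command", "arguments": {"rows": [{"dx": 0,"dy": -0.004,"dz": 0,"wx": 0,"wy": 0,"wz": 0,"jaw": 0.31},{"dx": 0,"dy": 0,"dz": -0.025,"wx": 0,"wy": 0,"wz": 0,"jaw": 0.31},{"dx": 0,"dy": 0,"dz": -0.035,"wx": 0,"wy": 0,"wz": 0,"jaw": 0.31},{"dx": 0.03,"dy": -0.008,"dz": 0,"wx": 0,"wy": 0,"wz": 0,"jaw": 0},{"dx": 0.03,"dy": -0.008,"dz": 0,"wx": 0,"wy": 0,"wz": 0,"jaw": 0},{"dx": 0.013,"dy": -0.006,"dz": 0,"wx": 0,"wy": 0,"wz": 0,"jaw": 0},{"dx": 0,"dy": 0,"dz": 0,"wx": 0,"wy": 0,"wz": 0,"jaw": 0}]}}

```text
clock: 4.87
position: [0.4604, 0.1531, 0.184]
tcp_rot: [-0.753, 3.05, 0.002]
wrist_force: [-0.2, -0.3, -0.1]
grip_width: 0.042
```

```bash
python3 - <<'E'
from st import *
import cv2
show()
for n in ["scene","top"]:
    im=ctrl.camera(n)[:,:,::-1]
    a=im[80:260,300:540] if n=="scene" else im[160:340,80:280]
    cv2.imwrite(f"pics/d_{n}.png",cv2.resize(a,None,fx=3,fy=3,interpolation=cv2.INTER_CUBIC))
    for t in ["pawl_tab","handle_grip"]:
        print(n,t,[(np.round(d["xyz"],4),round(d["p"],2)) for d in ctrl.landmark_of(n,t)])
E
```

```text
t 4.87 pos [0.4604 0.1531 0.184 ] hand u,v 0.1377 0.0003 
R [[-0.885, -0.465, 0.0], [-0.465, 0.885, 0.001], [-0.001, 0.001, -1.0]] F [-0.2 -0.3 -0.1] w 0.042 q [ 0.66  0.19 -0.4  -0.   -0.99 -1.74]
scene pawl_tab [(array([0.519 , 0.2035, 0.1261]), 0.69)]
scene handle_grip [(array([0.4606, 0.1526, 0.0915]), 0.63)]
top pawl_tab []
top handle_grip [(array([0.463 , 0.157 , 0.0908]), 0.63)]
```

View pics/d_scene.png

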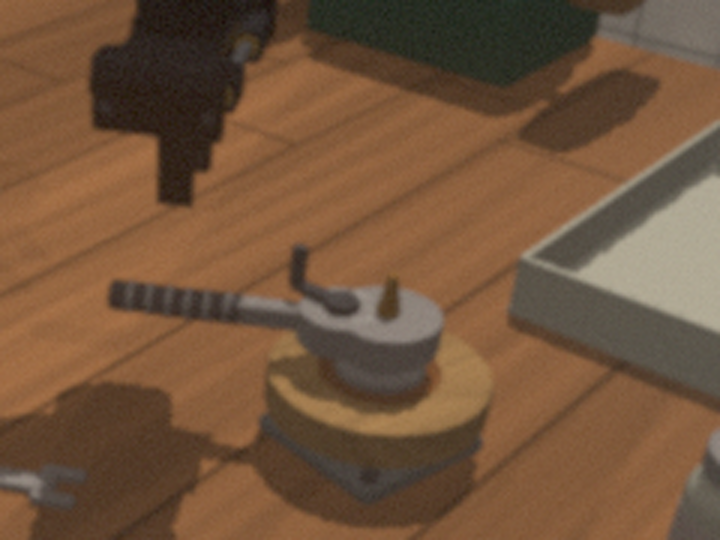

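View pics/d_top.png

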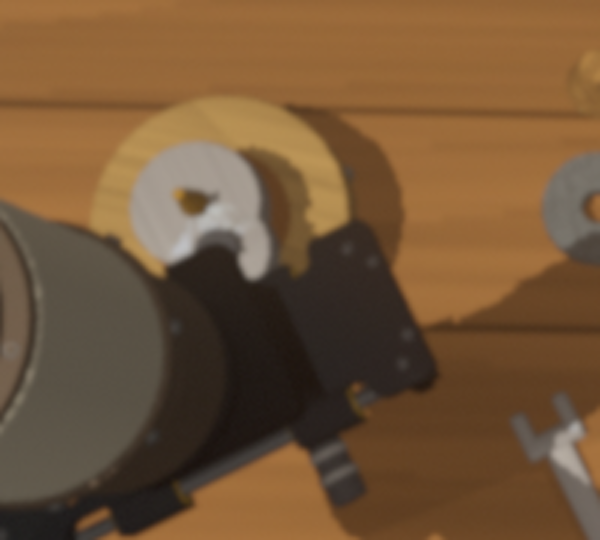

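>>> {"name": "arm_command", "arguments": {"rows": [{"dx": 0,"dy": 0,"dz": 0,"wx": 0,"wy": 0,"wz": -5,"jaw": 0.1},{"dx": 0,"dy": 0,"dz": 0,"wx": 0,"wy": 0,"wz": -5,"jaw": 0.1},{"dx": 0,"dy": 0,"dz": 0.025,"wx": 0,"wy": 0,"wz": 0,"jaw": 0.1},{"dx": 0,"dy": 0,"dz": 0.025,"wx": 0,"wy": 0,"wz": 0,"jaw": 0.1},{"dx": 0,"dy": 0,"dz": 0.025,"wx": 0,"wy": 0,"wz": 0,"jaw": 0.1},{"dx": 0,"dy": 0,"dz": 0.023,"wx": 0,"wy": 0,"wz": 0,"jaw": 0.1},{"dx": 0,"dy": 0,"dz": 0,"wx": 0,"wy": 0,"wz": 0,"jaw": 0.24},{"dx": 0,"dy": 0,"dz": 0,"wx": 0,"wy": 0,"wz": 0,"jaw": 0.24}]}}

```text
clock: 5.83
position: [0.4621, 0.1548, 0.0847]
tcp_rot: [1.018, -2.969, 0.002]
wrist_force: [-0.2, -0.6, 0.2]
grip_width: 0.0349
```

```bash
python3 - <<'E'
from st import *
show()
s=ctrl.state(); p=s["position"][:2]; d=p-A; r=np.hypot(*d); a0=np.arctan2(d[1],d[0]); x=R.from_rotvec(s["tcp_rot"]).as_matrix()[:2,0]; y0=np.arctan2(x[1],x[0])
print(r,np.degrees(a0),np.degrees(y0))
for k in range(16):
    f=lambda j:A+r*np.array([np.cos(a0-np.radians(75/16*j)),np.sin(a0-np.radians(75/16*j))])
    D=f(k+1)-f(k); y=y0-np.radians(4*k); tx=np.array([np.cos(y),np.sin(y)]); ty=np.array([tx[1],-tx[0]])
    print(k,round(D@tx,4),round(D@ty,4))
E
```

```text
t 5.83 pos [0.4621 0.1548 0.0847] hand u,v 0.1354 -0.0004 
R [[-0.79, -0.613, -0.002], [-0.613, 0.79, -0.002], [0.003, -0.0, -1.0]] F [-0.2 -0.6  0.2] w 0.0349 q [ 0.66  0.32 -0.52  0.   -0.74 -1.57]
0.13534491103750226 -152.3930953614425 -142.1658480798939
0 -0.0024 0.0108
1 -0.0025 0.0108
2 -0.0027 0.0107
3 -0.0028 0.0107
4 -0.0029 0.0107
5 -0.0031 0.0106
6 -0.0032 0.0106
7 -0.0033 0.0106
8 -0.0034 0.0105
9 -0.0036 0.0105
10 -0.0037 0.0104
11 -0.0038 0.0104
12 -0.0039 0.0103
13 -0.0041 0.0103
14 -0.0042 0.0102
15 -0.0043 0.0102
```

>>> {"name": "arm_command", "arguments": {"rows": [{"dx": -0.0024,"dy": 0.0108,"dz": 0,"wx": 0,"wy": 0,"wz": 4,"jaw": 0.24},{"dx": -0.0025,"dy": 0.0108,"dz": 0,"wx": 0,"wy": 0,"wz": 4,"jaw": 0.24},{"dx": -0.0027,"dy": 0.0107,"dz": 0,"wx": 0,"wy": 0,"wz": 4,"jaw": 0.24},{"dx": -0.0028,"dy": 0.0107,"dz": 0,"wx": 0,"wy": 0,"wz": 4,"jaw": 0.24}]}}

```text
clock: 6.17
position: [0.4477, 0.1962, 0.0866]
tcp_rot: [0.587, -3.085, 0.002]
wrist_force: [-1.2, -3.9, -0.9]
grip_width: 0.0333
```

```bash
python3 - <<'E'
from st import *
show()
s=ctrl.state(); d=s["position"][:2]-A; print(np.hypot(*d),np.degrees(np.arctan2(d[1],d[0])))
E
```

```text
t 6.17 pos [0.4477 0.1962 0.0866] hand u,v 0.1288 -0.0437 
R [[-0.93, -0.368, -0.001], [-0.368, 0.93, -0.001], [0.002, -0.001, -1.0]] F [-1.2 -3.9 -0.9] w 0.0333 q [ 0.75  0.32 -0.51  0.   -0.74 -1.94]
0.13597622590535213 -170.99205312951008
```

>>> {"name": "arm_command", "arguments": {"rows": [{"dx": -0.0029,"dy": 0.0107,"dz": 0,"wx": 0,"wy": 0,"wz": 4,"jaw": 0.24},{"dx": -0.0031,"dy": 0.0106,"dz": 0,"wx": 0,"wy": 0,"wz": 4,"jaw": 0.24},{"dx": -0.0032,"dy": 0.0106,"dz": 0,"wx": 0,"wy": 0,"wz": 4,"jaw": 0.24},{"dx": -0.0033,"dy": 0.0106,"dz": 0,"wx": 0,"wy": 0,"wz": 4,"jaw": 0.24},{"dx": -0.0034,"dy": 0.0105,"dz": 0,"wx": 0,"wy": 0,"wz": 4,"jaw": 0.24},{"dx": -0.0036,"dy": 0.0105,"dz": 0,"wx": 0,"wy": 0,"wz": 4,"jaw": 0.24}]}}

```text
clock: 6.67
position: [0.4515, 0.2597, 0.0861]
tcp_rot: [-0.068, -3.134, 0.01]
wrist_force: [-5.8, -5.1, 2.2]
grip_width: 0.0336
```

```bash
python3 - <<'E'
from st import *
show()
s=ctrl.state(); d=s["position"][:2]-A; print(np.hypot(*d),np.degrees(np.arctan2(d[1],d[0])))
E
```

```text
t 6.67 pos [0.4515 0.2597 0.0861] hand u,v 0.0958 -0.0981 
R [[-0.999, 0.043, -0.007], [0.043, 0.999, -0.006], [0.006, -0.006, -1.0]] F [-5.8 -5.1  2.2] w 0.0336 q [ 0.83  0.37 -0.43 -0.   -0.78 -2.45]
0.13713286202243988 162.0978223424624
```

>>> {"name": "arm_command", "arguments": {"rows": [{"dx": -0.0037,"dy": 0.0104,"dz": 0,"wx": 0,"wy": 0,"wz": 4,"jaw": 0.24},{"dx": -0.0038,"dy": 0.0104,"dz": 0,"wx": 0,"wy": 0,"wz": 4,"jaw": 0.24},{"dx": -0.0039,"dy": 0.0103,"dz": 0,"wx": 0,"wy": 0,"wz": 4,"jaw": 0.24},{"dx": -0.0041,"dy": 0.0103,"dz": 0,"wx": 0,"wy": 0,"wz": 4,"jaw": 0.24},{"dx": -0.0042,"dy": 0.0102,"dz": 0,"wx": 0,"wy": 0,"wz": 4,"jaw": 0.24},{"dx": -0.0043,"dy": 0.0102,"dz": 0,"wx": 0,"wy": 0,"wz": 4,"jaw": 0.24},{"dx": 0,"dy": 0,"dz": 0,"wx": 0,"wy": 0,"wz": 0,"jaw": 0.24},{"dx": 0,"dy": 0,"dz": 0,"wx": 0,"wy": 0,"wz": 0,"jaw": 0.24}]}}

```text
clock: 7.33
position: [0.4899, 0.3171, 0.0861]
tcp_rot: [-0.71, -3.059, 0.001]
wrist_force: [-4.1, -0.6, -1.8]
grip_width: 0.0331
```

```bash
python3 - <<'E'
from st import *
import cv2
show()
s=ctrl.state(); d=s["position"][:2]-A; print(np.hypot(*d),np.degrees(np.arctan2(d[1],d[0])))
a=ctrl.camera("scene")[:,:,::-1][60:260,280:520]
cv2.imwrite("pics/e_s.png",cv2.resize(a,None,fx=3,fy=3,interpolation=cv2.INTER_CUBIC))
for t in ["pawl_tab","handle_grip"]:
        print(t,[(np.round(d["xyz"],4),round(d["p"],2)) for d in ctrl.landmark_of("scene",t)])
E
```

```text
t 7.33 pos [0.4899 0.3171 0.0861] hand u,v 0.0351 -0.1311 
R [[-0.898, 0.44, -0.001], [0.44, 0.898, -0.0], [0.001, -0.001, -1.0]] F [-4.1 -0.6 -1.8] w 0.0331 q [ 0.85  0.46 -0.28 -0.   -0.84 -2.88]
0.13564021356539663 132.74211739844992
pawl_tab [(array([0.5463, 0.2779, 0.1269]), 0.7)]
handle_grip []
```

View pics/e_s.png

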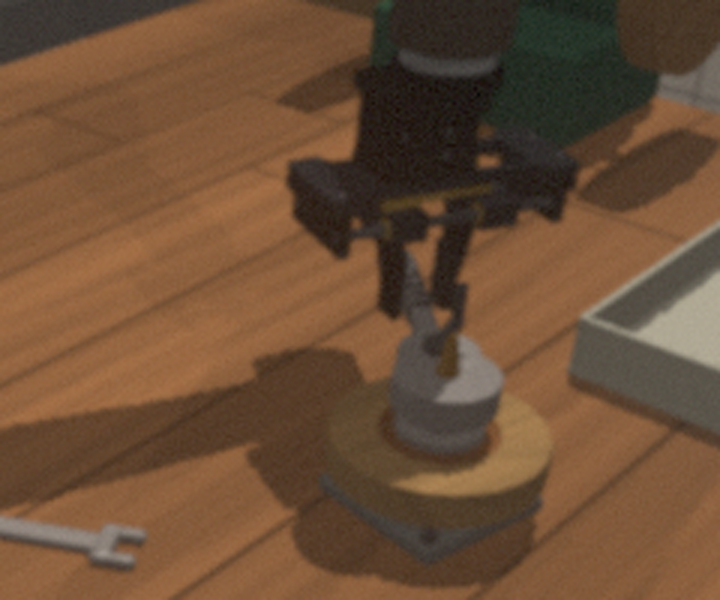

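>>> {"name": "arm_command", "arguments": {"rows": [{"dx": 0,"dy": -0.005,"dz": 0,"wx": 0,"wy": 0,"wz": 0,"jaw": 0.24},{"dx": 0,"dy": 0,"dz": 0,"wx": 0,"wy": 0,"wz": 0,"jaw": 0},{"dx": 0,"dy": 0,"dz": -0.015,"wx": 0,"wy": 0,"wz": 0,"jaw": 0},{"dx": 0,"dy": 0,"dz": -0.03,"wx": 0,"wy": 0,"wz": 0,"jaw": 0},{"dx": 0,"dy": 0,"dz": -0.04,"wx": 0,"wy": 0,"wz": 0,"jaw": 0},{"dx": 0,"dy": 0,"dz": -0.04,"wx": 0,"wy": 0,"wz": 0,"jaw": 0},{"dx": 0.025,"dy": -0.025,"dz": 0,"wx": 0,"wy": 0,"wz": 0,"jaw": 0},{"dx": 0.025,"dy": -0.03,"dz": 0,"wx": 0,"wy": 0,"wz": 0,"jaw": 0}]}}

```text
clock: 8.15
position: [0.4218, 0.2876, 0.2142]
tcp_rot: [0.712, 3.054, 0.015]
wrist_force: [-1.4, 0.2, -1.1]
grip_width: 0.0434
```

>>> {"name": "arm_command", "arguments": {"rows": [{"dx": 0.01,"dy": -0.04,"dz": 0,"wx": 0,"wy": 0,"wz": 0,"jaw": 0},{"dx": 0,"dy": -0.04,"dz": 0,"wx": 0,"wy": 0,"wz": 0,"jaw": 0},{"dx": 0,"dy": -0.04,"dz": 0,"wx": 0,"wy": 0,"wz": 0,"jaw": 0},{"dx": 0,"dy": 0,"dz": 0,"wx": 0,"wy": 0,"wz": 0,"jaw": 0},{"dx": 0,"dy": 0,"dz": 0,"wx": 0,"wy": 0,"wz": 0,"jaw": 0}]}}

```text
clock: 8.57
position: [0.3573, 0.1809, 0.212]
tcp_rot: [0.712, 3.057, 0.006]
wrist_force: [-0.1, 0.7, 0.6]
grip_width: 0.0438
```

```bash
python3 - <<'E'
from st import *
import cv2
show()
for n in ["scene","top"]:
    im=ctrl.camera(n)[:,:,::-1]; cv2.imwrite(f"pics/f_{n}.png",im)
    for t in ["pawl_tab","handle_grip","small_handle_grip"]:
        for d in ctrl.landmark_of(n,t)[:2]:
            e=d["xyz"][:2]-A; print(n,t,np.round(d["xyz"],4),round(d["p"],2),"ang",np.degrees(np.arctan2(e[1],e[0])).round(1),np.hypot(*e).round(3))
E
```

```text
t 8.57 pos [0.3573 0.1809 0.212 ] hand u,v 0.2159 -0.0723 
R [[-0.897, 0.442, 0.004], [0.442, 0.897, 0.003], [-0.002, 0.005, -1.0]] F [-0.1  0.7  0.6] w 0.0438 q [ 0.88  0.   -0.53  0.   -1.03 -2.91]
scene pawl_tab [0.5496 0.2781 0.1264] 0.64 ang 118.1 0.069
scene handle_grip [0.4868 0.3179 0.0933] 0.91 ang 133.5 0.138
scene small_handle_grip [ 0.4331 -0.2593  0.0887] 0.77 ang -107.3 0.5
top pawl_tab [0.5489 0.2763 0.1229] 0.54 ang 119.4 0.067
top handle_grip [0.4833 0.32   0.0879] 0.59 ang 133.9 0.142
```

View pics/f_scene.png

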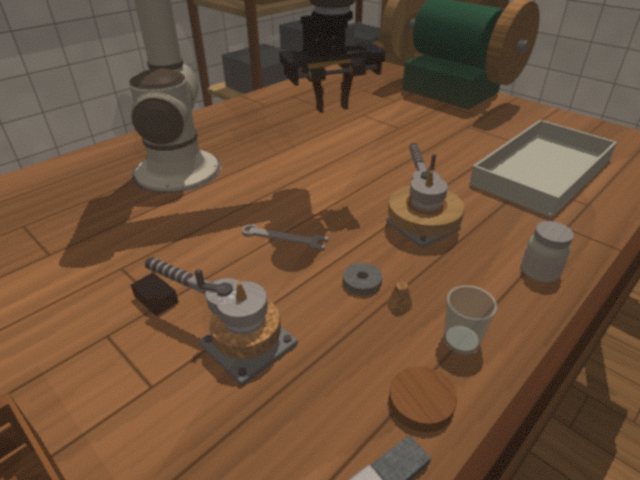

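View pics/f_top.png

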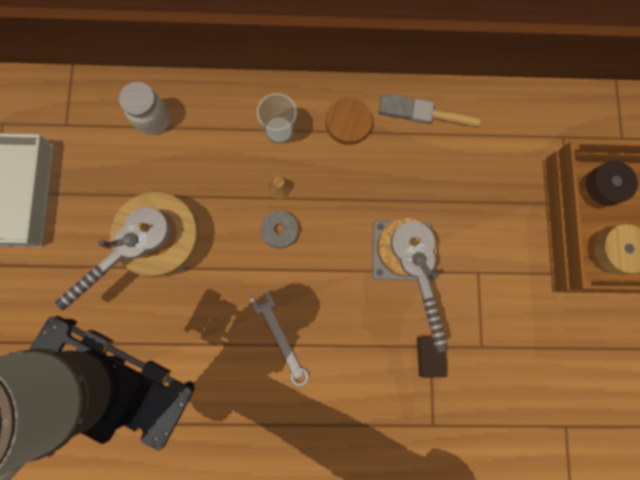

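```bash
python3 -c "
from rig import ctrl
print(ctrl.close_job())"
```

```text
the job is handed in; nothing more can be done
None
```

I flipped the large wheel's pawl lever to the tightening side, swung its handle clockwise by about 74° and let go. I handed the job in at about 8.7 s on the robot's clock.

- **Pawl:** after the flip the networks put the tab about 17 mm past the handle's centre line, with the handle still at its start. After the swing both cameras still show it on that side, about 17–18 mm past.
- **Nut:** I could not see its angle directly. The push force rose from about 4 N to 7–8 N during the swing, which suggests the nut was engaged. With 0.2–0.5 rad of free play, a 74° swing should have turned it by roughly 0.8–1.1 rad.
- **Small wheel:** its grip is within about 1 mm of where it started, according to the scene camera. The top camera's network did not report it in the last look, but its picture shows the handle where it was.
- **Robot:** it is clear of everything, with the wrist force near zero.

My first three move calls were refused because I left out some of the row keys. Nothing moved, and I sent them again with every key.

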